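Draw out the slide stage and hold its locking plunger back

ROBOT

A 6-joint arm with a two-finger parallel gripper is mounted at the origin on a cart in front of the work surface, level with it; the furniture and walls round the work are solid. World frame = base frame: x ahead of the robot, y to its left, z up, the work surface at z = 0. Lengths are in mm, angles in rad, forces in N, time in s.
With the tool pointing down it reaches from about 350 to 775 mm from the base axis. Payload 7.3 kg.
Tool frame: the origin (TCP) lies at the centre of the arm's flange, where the gripper is bolted on; the fingertips stand 178 mm ahead of it and the grasp point (between the pads) lies 159 mm ahead of it; z points along the fingers, y is the direction in which the jaws open and shut (so a half turn about z gives the same grasp; the last joint's range is limited). The gripper opens to 92 mm and grips with 3 to 60 N. Pads are 19 mm wide; open, the fingers measure 130 mm over their backs; the gripper's body (75 mm by 190 mm) begins 47 mm behind the grasp point.
Start: joints at [1.053, 0.342, 1.524, -0, 1.275, -0.146], TCP at [190.708, 489.14, 404.741] pointing down, gripper open.
Joint ranges: [-2.53, 2.53], [-0.77, 2.02], [0.04, 2.7], [-1, 4.14], [0.28, 2.66], [-3.11, 3.11]. Speed limits (rad/s): [2.57, 2.57, 3.14, 3.14, 3.14, 3.14].

INTERFACE

Orientations are given as [roll, pitch, yaw] about the fixed x, y, z axes, in that order (R = Rz(yaw) Ry(pitch) Rx(roll)).
In Python, from plant import get_obs, capture, close_job gives the robot as it stands. The module is installed in compiled form; this text tells all that it offers.
- The arm moves only by the shell command python3 -m pendant 'ROWS'. ROWS is JSON, a list of rows, each a list of 3 entries, a list of its own where there are three numbers: the shift along the tool's x, y, z in m, then the turn, a rotation vector about the tool's x, y, z in rad, then the finger opening in m, from 0 to 0.0918. In form: [[[tx, ty, tz], [wx, wy, wz], fingers], ...]. A call has 1 to 10 rows; each row is the pose to reach, as a shift and turn from the pose commanded when the call began, along the tool's axes at that moment; what a row does not reach only later rows make up. A row lasts 1/12 s, in which the tool goes at most 41.7 mm and 7.16 degrees, less where a joint would pass 70% of its speed; a pose out of reach is approached as far as the arm can. A call with a gripper value outside its range is refused whole. The fingers move at their own pace and stop on an object; the grip force is fixed at half the most. Time passes only in rows, so rows that repeat a pose let the fingers close. It gives the time, the measured TCP pose, the force and the opening at its end, in the units of the state.
- get_obs(): the state, without advancing time (a new reading comes with each control period).
- capture(name): name is "side" or "top"; returns a dict with "color" (420x560x3 uint8, red, green, blue), "mtx" (3x3 intrinsics, pixels), "rvec" (rotation vector, rad) and "tvec" (3), from world to camera coordinates, as OpenCV has them. Camera axes: x right, y down, z forward; pixel columns grow to the right and rows downward; lengths in mm; the calibration is good to about 2 mm. A picture is of the moment at which its call begins. There is no depth.
- close_job(): hands the job in, once; it reports no verdict.
The state is a dict: "time": time; "joint_positions": joint angles; "dq": joint speeds; "tau": joint torques, N m; "tool_pos": TCP position; "tcp_rot": TCP orientation; "contact_force": force on the tool from outside, world axes, zero at the start; "moment": the same for the moment, N m; "grip_width": finger opening in mm.
Only numpy, scipy, OpenCV 4.12 (cv2) and the standard library are available. Lean on these libraries where they do the work, as an engineer would, in place of code of your own. Each camera call takes 0.05 s, during which the arm holds its last target. There are 200 camera calls.

TASK

I want to change the slide cassette in the imager. Draw the stage out from under the optical head until it stands against its end stop (it has a black upright knob for this), then pull the red sprung plunger on the front of the stage fully back, so that its pin is clear of the cassette, and finish while still holding it back so that I can lift the cassette out. Do not knock the optical head, do not lift or unseat the cassette yourself, and leave the other things on the bench where they are.

Things in the scene. Friction and masses are not known exactly. Their poses are not given: they have to be found in the camera images.
- imager: slide imager, fixed: white base plate 212 x 400 mm, top 18 mm above the bench, two steel rails along its length. Origin: on the bench, midway between the rails. x points from its front (nearer the robot) to its back, y along the rails towards the optical head (the robot's left), z up. Turned up to 15 degrees. The stage comes out along -y of this frame
- head: optical head of the imager: white arm 262 mm deep (along imager x), 100 mm wide (along y), underside 114 mm and top 182 mm above the bench, on a grey rear column, aluminium objective below it down to 86 mm. It overhangs the rails at imager y = 100 to 200 mm (x = -129 to 133 mm). Same origin and axes as the imager. Not to be knocked
- stage (a joint): travel of the aluminium stage along the rails, m: 0 = fully in under the head, 0.170 = out against the end stop (along imager -y). Starts at 0. Slides with about 3 N of friction and stays where it is left
- pull_knob (a point): middle of the black upright knob by which the stage is drawn: a cylinder 22 mm across from 56 to 92 mm above the bench (this point at 76 mm), on a thin stem above an aluminium tongue (top 44 mm above the bench) at the outer end of the stage. Never under the head: its axis stands at least 90 mm outside the head's side. Axes parallel to the imager's
- plunger (a joint): travel of the sprung locking plunger, m: 0 = seated in the cassette, 0.012 = fully back against its own stop. It moves level, along imager -x (out of the front of the stage, towards the robot). The spring pulls it home: about 6 N at 0, 11 N fully back; it has no catch and springs back when let go
- plunger_knob (a point): middle of the plunger's red knob, on its axis 60 mm above the bench, in front of the stage: a cylinder 25 mm across, 18 mm long, axis level along imager x. Moves with plunger and stage. Overhung by the head while the stage is in; with the stage out, 120 mm clear of the head's side. Can be pinched from above, fingers on either side along imager y; only the base plate lies below. Axes as the imager's
- pin_nose (a point): tip of the plunger's brass pin (8 mm across), 55 mm from the knob's middle along imager +x. Home: 8 mm deep in the cassette's seat hole; fully back: about 4 mm clear of its front face. Between: 6 mm of bare shank behind the knob, a fixed steel bush (23 mm over its nut), and a dark bracket 44 mm wide, top 74 mm above the bench, its face 30 mm behind the knob's middle
- cassette: blue slide cassette, 100 x 118 x 24 mm (along imager x, y), with three glass slides, loose in the stage's shallow pocket (1 mm play), its underside 45 mm above the bench. Origin: centre of its underside; axes parallel to the imager's. Its front face is at x = -50 mm, with a 13 mm wide, 12 mm high seat hole at y = +30 mm, 14 mm above its underside
- seat_hole (a point): point on the stage at the mouth of the seat hole (middle of the hole, in the plane of the seated cassette's front face). The seated cassette's origin lies at x = +50, y = -30, z = -15 mm from it. Axes parallel to the imager's
- spare_cassette: bystander: a second blue slide cassette, same size, with two slides, lying on the bench to the right. Origin: centre of its underside
- slide_box: bystander: grey-blue slide box, 96 x 230 x 44 mm, right. Origin: centre of its underside
- forceps: bystander: steel forceps, 128 mm long, flat on the bench, right front. Origin: centre of the underside
- slide_stack: bystander: stack of glass slides, 29 x 78 x 9 mm, right front. Origin: centre of its underside
- petri_1: bystander: closed petri dish, 64 mm across, 15 mm tall, left front. Origin: centre of its underside
- marker_blue: bystander: blue felt marker, 132 mm long, flat on the bench near its front edge. Origin: centre of its underside

How it is judged:
By the outcome, as a careful person would: the job done as asked, in the order asked, and still so for the second after the job is handed in, while the arm keeps its last pose, push and grip.
It also fails if it takes over 48 s, if anything falls off the work surface, if the arm or the gripper's body presses on something with over 40 N, if the wrist force passes 120 N, or if a joint passes its speed limit or range.

## Working session

There is one attempt and no reset: what is moved stays moved. The work goes in short steps, Python scripts to look and compute and a shell command to move; the robot and the scene stay as the last step left them, time stands still between calls to the robot, and variables do not carry over. Pictures are saved under pics/ and viewed, about 8 in all and at most 12, crops included, and the job is handed in when it is done.

```bash
mkdir -p pics; cat > h.py <<'E'
import numpy as np, cv2
from plant import get_obs, capture
from scipy.spatial.transform import Rotation as R
def ray(c,u,v):
    Rm=cv2.Rodrigues(np.array(c["rvec"],float))[0]; t=np.array(c["tvec"],float).ravel()
    p=cv2.undistortPoints(np.array([[[u,v]]],float),np.array(c["mtx"],float),None).ravel()
    return -Rm.T@t, Rm.T@np.array([p[0],p[1],1])
def onz(c,u,v,z):
    o,d=ray(c,u,v); return o+d*(z-o[2])/d[2]
def tri(c1,p1,c2,p2):
    o,d=ray(c1,*p1); q,e=ray(c2,*p2)
    s=np.linalg.lstsq(np.c_[d,-e],q-o,rcond=None)[0]
    a,b=o+d*s[0],q+e*s[1]; return (a+b)/2,np.linalg.norm(a-b)
def proj(c,P): return cv2.projectPoints(np.array(P,float).reshape(-1,3),np.array(c["rvec"],float),np.array(c["tvec"],float),np.array(c["mtx"],float),None)[0].reshape(-1,2)
def save(c,n,box=None):
    im=c["color"][:,:,::-1]
    if box: x0,y0,x1,y1,k=box; im=cv2.resize(im[y0:y1,x0:x1],None,fx=k,fy=k,interpolation=cv2.INTER_CUBIC)
    cv2.imwrite("pics/"+n,im)
E
python3 - <<'E'
from h import *
import pickle
o=get_obs();print({k:np.round(v,3) for k,v in o.items()})
d={}
for n in("top","side"):
    c=capture(n);d[n]=c;save(c,n+"0.png");print(n,ray(c,280,210))
    hsv=cv2.cvtColor(c["color"],cv2.COLOR_RGB2HSV)
    m=(((hsv[...,0]<8)|(hsv[...,0]>172))&(hsv[...,1]>140)&(hsv[...,2]>60)).astype(np.uint8)
    print(cv2.connectedComponentsWithStats(m)[2:4])
pickle.dump(d,open("d0.pkl","wb"))
E
```

```text
{'time': np.float64(0.0), 'joint_positions': array([ 1.053,  0.343,  1.525, -0.   ,  1.275, -0.146]), 'dq': array([-0.001, -0.001,  0.001,  0.001,  0.   ,  0.   ]), 'tau': array([  0.   , -43.124, -24.422,   0.072,   0.056,  -0.   ]), 'tool_pos': array([190.641, 489.017, 404.047]), 'tcp_rot': array([-3.14, -0.  ,  2.77]), 'contact_force': array([-0.25 , -1.105, -0.845]), 'moment': array([0.043, 0.043, 0.036]), 'grip_width': np.float64(91.7)}
top (array([ 277.14183403,  -72.27567106, 1528.6439305 ]), array([ 0.12629834, -0.00693323, -0.99197737]))
(array([[     0,      0,    560,    420, 234965],
       [   289,     61,     10,     13,     97],
       [   414,     87,      8,      8,     43],
       [   214,     93,      6,      5,     26],
       [   552,    109,      3,      2,      6],
       [   557,    200,      3,     16,     43],
       [   493,    211,      2,      6,      6],
       [   515,    215,      2,      3,      6],
       [   554,    238,      3,      3,      8]], dtype=int32), array([[279.39726342, 209.59460345],
       [293.26804124,  67.56701031],
       [417.1627
[... 530 characters left out ...]
3,      2,      6],
       [   219,    197,      1,      1,      1],
       [   224,    198,      2,      2,      4],
       [   552,    215,      6,     14,     52],
       [   490,    222,      2,      7,      8],
       [   512,    226,      3,      4,      8],
       [   558,    250,      2,      3,      6]], dtype=int32), array([[279.38373088, 209.55622274],
       [291.94117647,  92.63529412],
       [402.        , 121.08888889],
       [528.        , 142.5       ],
       [219.        , 197.        ],
       [224.5       , 198.5       ],
       [554.65384615, 221.76923077],
       [490.625     , 225.125     ],
       [513.25      , 227.875     ],
       [558.5       , 251.        ]]))
```

View pics/top0.png

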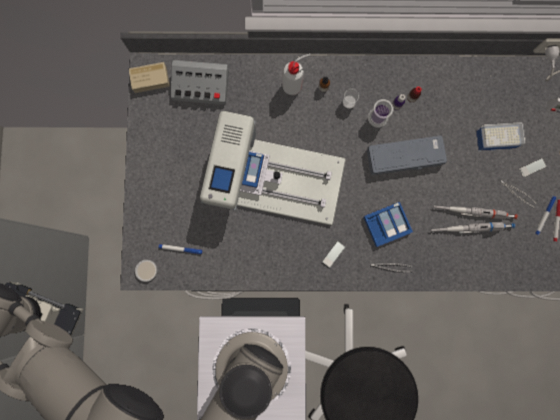

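View pics/side0.png

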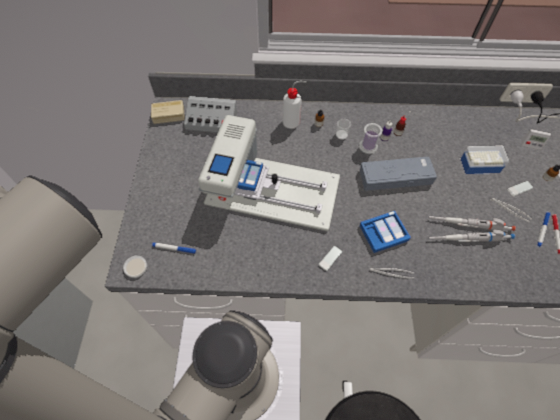

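The top picture shows the head at (228,160), the black knob at (277,176) and the plate's right corners at (345,150) and (331,223). In the side picture the knob is at (275,178) and the red plunger under the head at (222,198). I'll zoom in next.

```bash
python3 - <<'E'
from h import *
import pickle
d=pickle.load(open("d0.pkl","rb"))
a=[]
for n,b in(("top",(195,105,355,230,4)),("side",(195,110,355,235,4))):
    im=d[n]["color"][b[1]:b[3],b[0]:b[2],::-1]; a.append(cv2.resize(im,None,fx=4,fy=4,interpolation=cv2.INTER_CUBIC)[:, :])
cv2.imwrite("pics/z0.png",cv2.resize(a[0],(640,500)));cv2.imwrite("pics/z1.png",a[1])
pts={}
for n,(u,v) in(("top",(277,176)),("side",(275,178))):
    c=d[n]; g=cv2.cvtColor(c["color"],cv2.COLOR_RGB2GRAY)
    m=(g[v-10:v+11,u-10:u+11]<60).astype(np.uint8)
    k,l,s,ce=cv2.connectedComponentsWithStats(m); print(n,s[1:],ce[1:]+[u-10,v-10])
# plate edges: fit lines on bright mask boundary
c=d["top"]; hsv=cv2.cvtColor(c["color"],cv2.COLOR_RGB2HSV)
m=((hsv[...,2]>165)&(hsv[...,1]<60)).astype(np.uint8)
col=lambda u:np.flatnonzero(m[130:235,u])[[0,-1]]+130
B=[];F=[]
for u in range(285,328,4):
    a,b=col(u);B.append(onz(c,u,a-.5,18)[:2]);F.append(onz(c,u,b+.5,18)[:2])
Rr=[]
for v in range(158,214,4):
    u=np.flatnonzero(m[v,250:360])[-1]+250; Rr.append(onz(c,u+.5,v,18)[:2])
for nm,P in(("back",B),("front",F),("right",Rr)):
    vx,vy,x,y=cv2.fitLine(np.float32(P),cv2.DIST_HUBER,0,.01,.01).ravel()
    print(nm,np.degrees(np.arctan2(vy,vx)),x,y,[round(float((p-[x,y])@[-vy,vx]),1) for p in P])
E
```

```text
top [[ 7  6  6  7 34]] [[276.26470588 175.        ]]
side [[ 7  7  5  9 37]] [[274.         178.62162162]]
back 77.64909 656.5651 -160.31241 [-0.3, 0.1, 0.5, -2.2, 1.3, 1.6, -1.1, -0.7, -0.3, 0.1, 0.4]
front 77.94897 444.41385 -162.48825 [-0.6, -0.2, 0.2, 0.6, 1.0, 1.4, -1.2, -0.8, -0.4, -0.0, 0.4]
right -10.830796 545.8545 -264.0094 [2.3, 0.0, -2.2, -1.4, -0.5, 0.3, 1.1, -1.1, -0.3, 0.5, 1.3, -0.9, -0.1, 0.7]
```

View pics/z0.png

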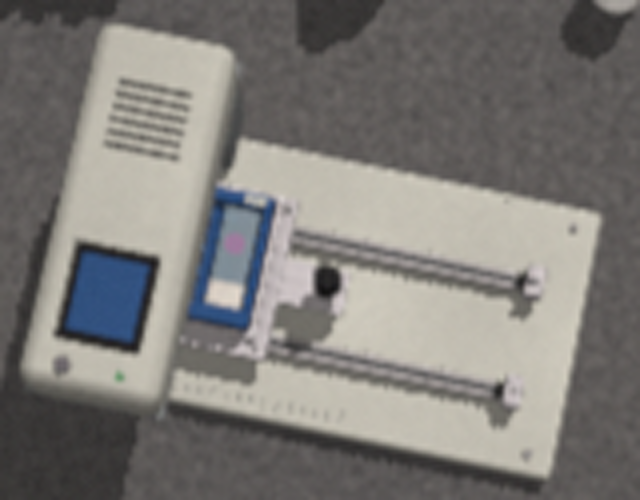

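View pics/z1.png

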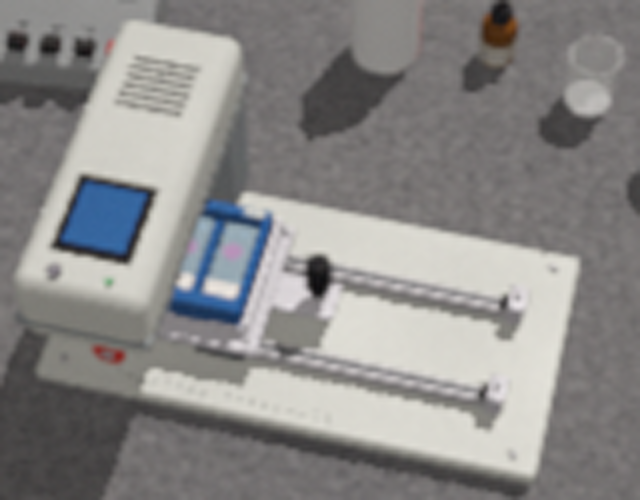

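```bash
python3 - <<'E'
from h import *
import pickle
d=pickle.load(open("d0.pkl","rb")); t,s=d["top"],d["side"]
print("knob tri",tri(t,(276.26,175),s,(274,178.6)), "onz",onz(t,276.26,175,80),onz(s,274,178.6,76))
print("plunger",onz(s,222,198.3,60))
# 4x crops -> px: rail ends (stop posts), corners
for nm,pt,ps,z in(("postB",(533,283),(515,302),40),("postF",(512,391),(492,391),40),("corBR",(599,211),(579,260),18),("corFR",(547,478),(533,489),18),("headFR",(152,415),None,150),("headBR",(238,52),None,182)):
    a=onz(t,195+(pt[0]+.5)/4-.5,105+(pt[1]+.5)/4-.5,z)
    if ps:
        T=tri(t,(195+pt[0]/4-.4,105+pt[1]/4-.4),s,(195+ps[0]/4-.4,110+ps[1]/4-.4)); print(nm,a,T)
    else: print(nm,a)
for P in [(650.6,-249)]: pass
E
```

```text
knob tri (array([566.44016335, -71.51665915,  74.70246499]), np.float64(0.9641748089705103)) onz [565.35522575 -71.04005314  80.        ] [565.56079767 -72.03938228  76.        ]
plunger [497.28877518  83.64392021  60.        ]
postB [ 572.94271382 -227.21089753   40.        ] (array([ 573.39833779, -227.81132138,   38.0930294 ]), np.float64(0.949342487996996))
postF [ 490.34079073 -210.73185264   40.        ] (array([ 490.85035198, -210.02697856,   36.92584069]), np.float64(1.824100727250203))
corBR [ 634.04756784 -280.93079889   18.        ] (array([ 635.59504405, -283.3365417 ,   11.65404792]), np.float64(3.185432773179415))
corFR [ 426.949998   -238.88455345   18.        ] (array([ 429.29145237, -242.44874279,   -5.03806982]), np.float64(2.1871066970418203))
headFR [456.64166038  49.58111286 150.        ]
headBR [706.57835944  -9.03031511 182.        ]
```

Measured: imager yaw is about -12°, so its x axis is (0.978,-0.208) and its y axis (0.208,0.978). The knob is at (566,-71.5), and triangulation gives it a height of 75 mm against the stated 76. I'll pinch the pull knob with the jaws along imager x (tool yaw 1.361), so the gripper's narrow side faces the head. First comes the transit at the present height.

```bash
cat >> h.py <<'E'
def go(x,y,z,yaw):
    o=get_obs(); Rc=R.from_euler("xyz",o["tcp_rot"]); Rt=R.from_euler("xyz",[np.pi,0,yaw])
    print("shift m",np.round(Rc.inv().apply(np.array([x,y,z])-o["tool_pos"])/1000,4),"turn",np.round((Rc.inv()*Rt).as_rotvec(),4),"t",o["time"],np.round(o["tool_pos"],1),np.round(o["tcp_rot"],3),np.round(o["contact_force"],1),o["grip_width"])
E
python3 -m pendant '[[[-0.014,-0.010,0],[0,0,0.04],0.06],[[-0.04,-0.028,0],[0,0,0.11],0.06],[[-0.07,-0.049,0],[0,0,0.18],0.06],[[-0.10,-0.070,0],[0,0,0.26],0.06],[[-0.13,-0.091,0],[0,0,0.34],0.06],[[-0.16,-0.112,0],[0,0,0.42],0.06],[[-0.19,-0.133,0],[0,0,0.50],0.06],[[-0.22,-0.154,0],[0,0,0.58],0.06],[[-0.25,-0.175,0],[0,0,0.66],0.06],[[-0.277,-0.193,0],[0,0,0.72],0.06]]'
python3 -c "
from h import *
go(566,-71.5,300,1.361)"
```

```text
time: 0.93
tool_pos: [379.3, 206.7, 404.6]
tcp_rot: [-3.141, 0.0, 2.045]
contact_force: [0.7, 0.3, 0.1]
grip_width: 60.1
shift m [-0.3328  0.039   0.1046] turn [-3.000e-04  2.000e-04  6.843e-01] t 0.9333 [379.3 206.7 404.6] [-3.141  0.     2.045] [0.7 0.3 0.1] 60.07636706842795
```

```bash
python3 -m pendant '[[[-0.033,0.004,0],[0,0,0.07],0.06],[[-0.066,0.008,0],[0,0,0.14],0.06],[[-0.10,0.012,0],[0,0,0.21],0.06],[[-0.135,0.016,0],[0,0,0.28],0.06],[[-0.17,0.020,0],[0,0,0.35],0.06],[[-0.205,0.024,0],[0,0,0.42],0.06],[[-0.24,0.028,0],[0,0,0.49],0.06],[[-0.275,0.032,0],[0,0,0.56],0.06],[[-0.31,0.036,0],[0,0,0.63],0.06],[[-0.333,0.039,0.01],[0,0,0.684],0.06]]'
python3 -c "
from h import *
go(566,-71.5,237,1.361)
c=capture('side');save(c,'s1.png',(195,110,355,235,5))"
```

```text
time: 1.77
tool_pos: [568.2, -71.7, 395.7]
tcp_rot: [3.138, 0.001, 1.361]
contact_force: [0.2, 0.1, -0.2]
grip_width: 59.7
shift m [-1.000e-04 -2.800e-03  1.587e-01] turn [ 0.0035  0.0007 -0.0004] t 1.7667 [568.2 -71.7 395.7] [3.138e+00 1.000e-03 1.361e+00] [ 0.2  0.1 -0.2] 59.72006308540986
```

View pics/s1.png

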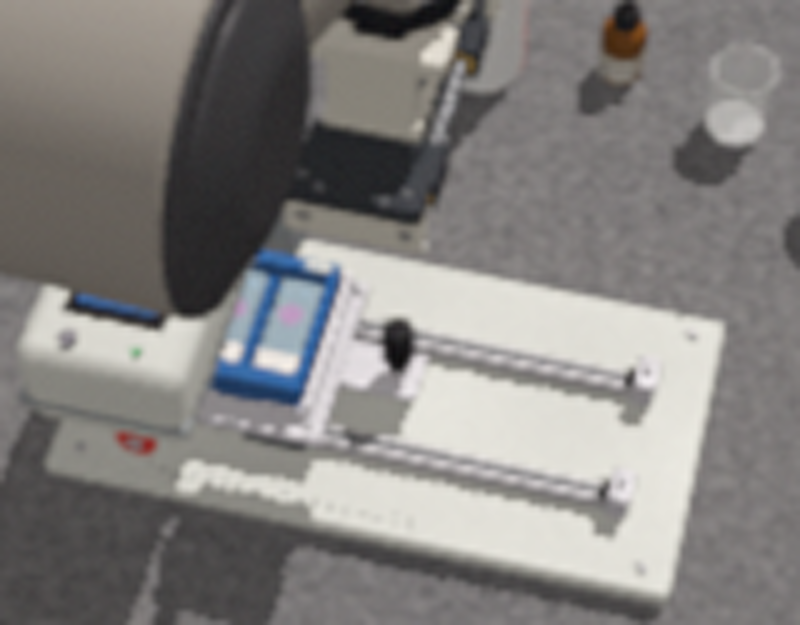

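The knob is still free, with the gripper behind and above it at crop (370,150). The large joint at (240,160) seems to hang over the head, so I need the full view before descending.

```bash
python3 -c "
from h import *
a=capture('side')['color'];b=capture('top')['color']
cv2.imwrite('pics/full1.png',cv2.resize(np.vstack([a[:300],b[40:420]])[:,:,::-1],(490,596)))
o=get_obs();print(np.round(o['joint_positions'],3))"
```

```text
[-0.257  0.437  1.411  0.     1.297 -0.05 ]
```

View pics/full1.png

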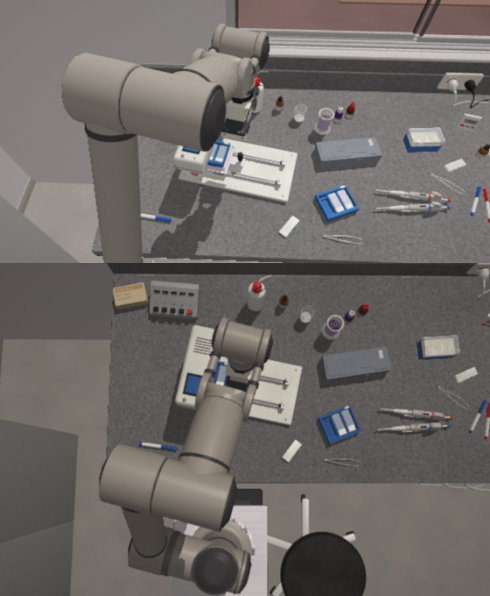

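The joint that worried me is the elbow, which is high and near the base. The wrist sits above the flange and the forearm stays well over the head, so the descent is clear.

```bash
python3 -m pendant '[[[0,-0.001,0.02],[0.0035,0,0],0.06],[[0,-0.0028,0.045],[0.0035,0,0],0.06],[[0,-0.0028,0.07],[0.0035,0,0],0.06],[[0,-0.0028,0.095],[0.0035,0,0],0.06],[[0,-0.0028,0.115],[0.0035,0,0],0.06],[[0,-0.0028,0.13],[0.0035,0,0],0.06],[[0,-0.0028,0.142],[0.0035,0,0],0.06],[[0,-0.0028,0.151],[0.0035,0,0],0.06],[[0,-0.0028,0.157],[0.0035,0,0],0.06],[[0,-0.0028,0.158],[0.0035,0,0],0.06]]'
python3 -c "
from h import *
go(566,-71.5,237,1.361)
c=capture('side');save(c,'s2.png',(205,110,335,210,6))"
```

```text
time: 2.75
tool_pos: [563.6, -67.6, 236.1]
tcp_rot: [-3.137, -0.0, 1.367]
contact_force: [0.4, 1.3, 0.2]
grip_width: 59.8
shift m [-0.0034  0.0031 -0.0009] turn [-0.0049 -0.0002  0.0059] t 2.75 [563.6 -67.6 236.1] [-3.137 -0.     1.367] [0.4 1.3 0.2] 59.83934807668032
```

View pics/s2.png

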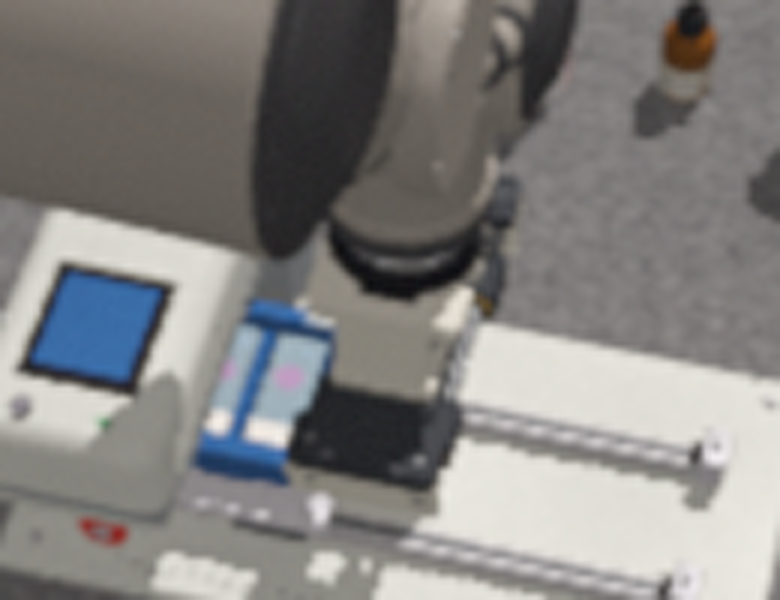

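The fingers straddle the knob at about (370,440) in the crop, clear of the head and cassette. I'll correct 3 mm and then close.

```bash
python3 -m pendant '[[[-0.002,0.002,0],[0,0,0],0.06],[[-0.0034,0.003,-0.001],[-0.005,0,0.006],0.05],[[-0.0034,0.003,-0.001],[-0.005,0,0.006],0.04],[[-0.0034,0.003,-0.001],[-0.005,0,0.006],0.03]]'
python3 -m pendant '[[[0,0,0],[0,0,0],0.02],[[0,0,0],[0,0,0],0.01],[[0,0,0],[0,0,0],0.01],[[0,0,0],[0,0,0],0.01],[[0,0,0],[0,0,0],0.01],[[0,0,0],[0,0,0],0.01]]'
python3 -c "
from h import *
go(566,-71.5,237,1.361)"
```

```text
time: 3.13
tool_pos: [566.4, -72.4, 238.4]
tcp_rot: [3.139, -0.0, 1.359]
contact_force: [-0.1, 0.1, -0.3]
grip_width: 44.4
time: 3.63
tool_pos: [567.2, -72.5, 237.9]
tcp_rot: [3.137, -0.0, 1.36]
contact_force: [5.2, -0.7, -2.4]
grip_width: 20.9
shift m [ 0.0007 -0.0014  0.0009] turn [ 0.005  -0.0001 -0.0013] t 3.6333 [567.2 -72.5 237.9] [ 3.137 -0.     1.36 ] [ 5.2 -0.7 -2.4] 20.872222902499026
```

Gripped at 20.9 mm wide. Next I draw along tool -x, watching the side force.

```bash
python3 -m pendant '[[[-0.003,-0.001,0],[0,0,0],0.01],[[-0.009,-0.001,0],[0,0,0],0.01],[[-0.017,-0.001,0],[0,0,0],0.01],[[-0.026,-0.001,0],[0,0,0],0.01],[[-0.036,-0.001,0],[0,0,0],0.01],[[-0.046,-0.001,0],[0,0,0],0.01],[[-0.055,-0.001,0],[0,0,0],0.01],[[-0.062,-0.001,0],[0,0,0],0.01],[[-0.067,-0.001,0],[0,0,0],0.01],[[-0.070,-0.001,0],[0,0,0],0.01]]'
python3 -c "
from h import *
go(566-.208*170,-71.5-.978*170,237,1.361)"
```

```text
time: 4.47
tool_pos: [552.3, -141.2, 237.9]
tcp_rot: [3.134, -0.0, 1.359]
contact_force: [12.1, 1.1, -6.5]
grip_width: 21.1
shift m [-0.099  -0.0009  0.0009] turn [ 0.008  -0.0002 -0.002 ] t 4.4667 [ 552.3 -141.2  237.9] [ 3.134 -0.     1.359] [12.1  1.1 -6.5] 21.063954906845797
```

```bash
python3 -m pendant '[[[-0.003,0.001,0],[0,0,0],0.01],[[-0.009,0.002,0],[0,0,0],0.01],[[-0.017,0.002,0],[0,0,0],0.01],[[-0.026,0.0022,0],[0,0,0],0.01],[[-0.036,0.0024,0],[0,0,0],0.01],[[-0.046,0.0026,0],[0,0,0],0.01],[[-0.056,0.0028,0],[0,0,0],0.01],[[-0.066,0.003,0],[0,0,0],0.01],[[-0.074,0.003,0],[0,0,0],0.01],[[-0.080,0.003,0],[0,0,0],0.01]]'
python3 -m pendant '[[[-0.004,0,0],[0,0,0],0.01],[[-0.008,0,0],[0,0,0],0.01],[[-0.011,0,0],[0,0,0],0.01],[[-0.014,0,0],[0,0,0],0.01],[[-0.016,0,0],[0,0,0],0.01],[[-0.018,0,0],[0,0,0],0.01],[[-0.018,0,0],[0,0,0],0.01]]'
python3 -c "
from h import *
go(566-.208*170,-71.5-.978*170,237,1.361)"
```

```text
time: 5.3
tool_pos: [536.8, -220.5, 237.9]
tcp_rot: [3.139, 0.0, 1.359]
contact_force: [5.0, 1.8, 0.2]
grip_width: 21.1
time: 5.88
tool_pos: [533.2, -237.8, 237.9]
tcp_rot: [3.139, 0.001, 1.359]
contact_force: [4.8, -0.5, -0.8]
grip_width: 20.7
shift m [-0.0005 -0.0025  0.0009] turn [ 0.0029  0.0006 -0.0016] t 5.8833 [ 533.2 -237.8  237.9] [3.139e+00 1.000e-03 1.359e+00] [ 4.8 -0.5 -0.8] 20.738036752866776
```

Moved 168.8 mm along 11.6°, and the stop isn't felt yet. Pressing on gently.

```bash
python3 -m pendant '[[[-0.001,0.0005,0],[0,0,0],0.01],[[-0.002,0.0005,0],[0,0,0],0.01],[[-0.003,0.0005,0],[0,0,0],0.01],[[-0.004,0.0005,0],[0,0,0],0.01],[[-0.004,0.0005,0],[0,0,0],0.01]]'
python3 -m pendant '[[[-0.001,0,0],[0,0,0],0.01],[[-0.002,0,0],[0,0,0],0.01],[[-0.003,0,0],[0,0,0],0.01],[[-0.003,0,0],[0,0,0],0.01]]'
```

```text
time: 6.3
tool_pos: [533.0, -239.6, 237.8]
tcp_rot: [3.14, -0.003, 1.36]
contact_force: [6.9, 9.2, 2.6]
grip_width: 21.1
time: 6.63
tool_pos: [532.9, -240.4, 237.8]
tcp_rot: [3.141, -0.007, 1.36]
contact_force: [9.7, 20.3, 4.4]
grip_width: 20.8
```

20 N in +y with no further travel, so the stage is against its stop. I'll release, lift and look.

```bash
python3 -m pendant '[[[0,0,0],[0,0,0],0.03],[[0,0,0],[0,0,0],0.05],[[0,0,0],[0,0,0],0.06],[[0,0,-0.01],[0,0,0],0.06],[[0,0,-0.035],[0,0,0],0.06],[[0,0,-0.065],[0,0,0],0.06],[[0,0,-0.1],[0,0,0],0.06],[[-0.02,0,-0.13],[0,0,0],0.06],[[-0.045,0,-0.15],[0,0,0],0.06],[[-0.06,0,-0.16],[0,0,0],0.06]]'
python3 - <<'E'
from h import *
import pickle
d={}
for n in("top","side"):
    c=capture(n);d[n]=c
    hsv=cv2.cvtColor(c["color"],cv2.COLOR_RGB2HSV)
    m=(((hsv[...,0]<8)|(hsv[...,0]>172))&(hsv[...,1]>120)&(hsv[...,2]>50)).astype(np.uint8); m[:140]=0;m[:,400:]=0
    k,l,s,ce=cv2.connectedComponentsWithStats(m);print(n,s[1:],ce[1:])
    for q in ce[1:]: print(onz(c,*q,60))
pickle.dump(d,open("d1.pkl","wb"))
save(d["side"],"s3.png",(205,130,365,250,5))
print(get_obs()["tool_pos"])
E
```

```text
time: 7.47
tool_pos: [518.5, -304.5, 402.3]
tcp_rot: [3.135, 0.004, 1.359]
contact_force: [-0.1, -0.4, -0.8]
grip_width: 59.9
top [[276 205   8   6  45]] [[279.57777778 207.55555556]]
[471.41630927 -81.26595557  60.        ]
side [[273 204   8   8  44]] [[276.68181818 207.09090909]]
[472.71163821 -83.95643089  60.        ]
[ 518.29604646 -305.04761121  400.68210783]
```

View pics/s3.png

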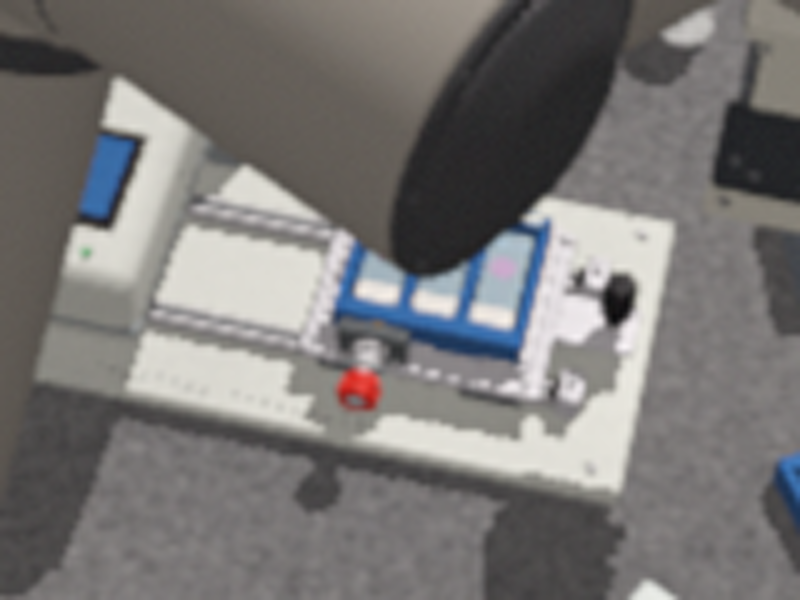

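The stage stands against the posts: the pull knob is at crop (618,298) and the cassette is seated. The red plunger knob is at (360,388), which gives about (471.5,-82.5) at height 60. Refined yaw is -11.6°. I'll pinch from above with the jaws along imager y (tool yaw -0.2025), biased 2 mm to -y so the stage stays on its stop.

```bash
python3 -c "
from h import *
go(471,-84,400,-0.2025)"
```

```text
shift m [ 0.2059 -0.0932 -0.0005] turn [ 0.0069 -0.002   1.5589] t 7.5667 [ 518.3 -305.   400.7] [3.136e+00 3.000e-03 1.356e+00] [-0.1 -0.8 -0. ] 59.82366752714589
```

```bash
python3 -m pendant '[[[0.01,-0.005,0],[0,0,0.06],0.06],[[0.03,-0.014,0],[0,0,0.15],0.06],[[0.055,-0.025,0],[0,0,0.26],0.06],[[0.08,-0.036,0],[0,0,0.37],0.06],[[0.105,-0.048,0],[0,0,0.48],0.06],[[0.13,-0.059,0],[0,0,0.59],0.06],[[0.155,-0.070,0],[0,0,0.70],0.06],[[0.18,-0.081,0],[0,0,0.81],0.06],[[0.195,-0.088,0],[0,0,0.91],0.06],[[0.206,-0.093,0],[0,0,1.0],0.06]]'
python3 -m pendant '[[[0,0,0],[0,0,0.11],0.05],[[0,0,0],[0,0,0.22],0.05],[[0,0,0],[0,0,0.33],0.05],[[0,0,0],[0,0,0.44],0.05],[[0,0,0],[0,0,0.53],0.05],[[0,0,0],[0,0,0.56],0.05],[[0,0,0],[0,0,0.56],0.05],[[0,0,0],[0,0,0.56],0.05]]'
python3 -c "
from h import *
go(470,-84,219.5,-0.2025)"
```

```text
time: 8.4
tool_pos: [470.3, -79.3, 397.0]
tcp_rot: [-3.141, 0.0, 0.356]
contact_force: [0.1, -0.5, 1.0]
grip_width: 60.1
time: 9.07
tool_pos: [471.1, -81.2, 397.1]
tcp_rot: [-3.141, -0.0, -0.199]
contact_force: [-0.4, -0.5, -1.1]
grip_width: 50.0
shift m [-0.0005  0.003   0.1776] turn [-0.0003 -0.      0.0037] t 9.0667 [471.1 -81.2 397.1] [-3.141 -0.    -0.199] [-0.4 -0.5 -1.1] 49.99857017786366
```

```bash
python3 -m pendant '[[[0,0.002,0.015],[0,0,0],0.05],[[0,0.003,0.04],[0,0,0],0.05],[[0,0.003,0.065],[0,0,0],0.05],[[0,0.003,0.09],[0,0,0],0.05],[[0,0.003,0.115],[0,0,0],0.05],[[0,0.003,0.135],[0,0,0],0.05],[[0,0.003,0.152],[0,0,0],0.05],[[0,0.003,0.165],[0,0,0],0.05],[[0,0.003,0.174],[0,0,0],0.05],[[-0.0005,0.003,0.177],[0,0,0],0.05]]'
python3 -c "
from h import *
go(470,-84,219.5,-0.2025)
c=capture('side');save(c,'s4.png',(235,150,335,250,6));c=capture('top');save(c,'t4.png',(235,150,335,250,6))
a=cv2.imread('pics/s4.png');b=cv2.imread('pics/t4.png');cv2.imwrite('pics/st4.png',cv2.resize(np.hstack([a,b]),(800,400)))"
```

```text
time: 9.9
tool_pos: [470.2, -84.2, 219.2]
tcp_rot: [-3.141, 0.001, -0.199]
contact_force: [0.5, -0.4, -1.3]
grip_width: 50.0
shift m [-0.0003 -0.0002 -0.0003] turn [-0.0004  0.0011  0.003 ] t 9.9 [470.2 -84.2 219.2] [-3.141e+00  1.000e-03 -1.990e-01] [ 0.5 -0.4 -1.3] 49.99047196554474
```

View pics/st4.png

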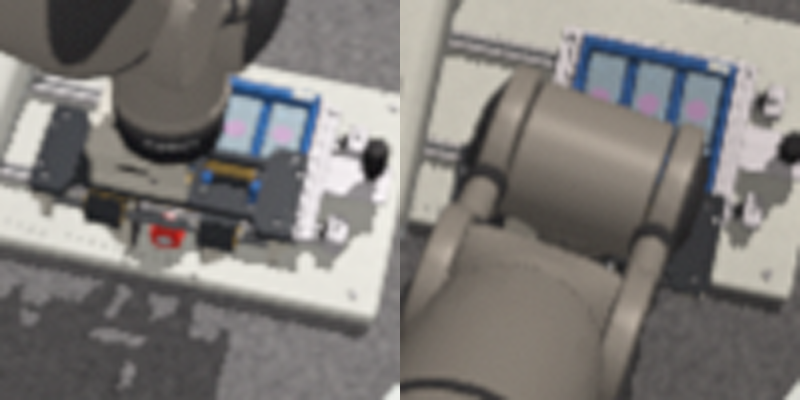

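The knob at (167,235) lies between the fingers, whose inner edges are at about 125 and 198, so it may be nearer the -y finger. I'll check numerically by projection.

```bash
python3 - <<'E'
from h import *
c=capture("side");o=get_obs()
Rc=R.from_euler("xyz",o["tcp_rot"])
for z in(150,165,178):
  for y in(-44,-25,0,25,44):
    P=o["tool_pos"]+Rc.apply([-10,y,z]); print(z,y,np.round(P),np.round(proj(c,P)[0],1),end=" ")
  print()
hsv=cv2.cvtColor(c["color"],cv2.COLOR_RGB2HSV)
m=(((hsv[...,0]<8)|(hsv[...,0]>172))&(hsv[...,1]>120)&(hsv[...,2]>50)).astype(np.uint8)[195:225,260:300]
print(m.any(0).nonzero()[0]+260,m.any(1).nonzero()[0]+195)
print(cv2.cvtColor(c["color"],cv2.COLOR_RGB2GRAY)[204:211,254:294])
E
```

```text
150 -44 [470. -39.  71.] [261.7 205.5] 150 -25 [466. -58.  71.] [267.9 206.8] 150 0 [461. -83.  71.] [276.1 208.5] 150 25 [ 456. -107.   71.] [284.3 210.2] 150 44 [ 452. -126.   71.] [290.5 211.5] 
165 -44 [470. -39.  56.] [261.9 208.1] 165 -25 [466. -58.  56.] [268.  209.4] 165 0 [461. -83.  56.] [276.1 211.1] 165 25 [ 456. -107.   56.] [284.2 212.8] 165 44 [ 452. -126.   56.] [290.4 214.1] 
178 -44 [470. -39.  43.] [262.  210.3] 178 -25 [466. -58.  43.] [268.  211.6] 178 0 [461. -83.  43.] [276.  213.2] 178 25 [ 456. -107.   43.] [284.1 214.9] 178 44 [ 453. -126.   43.] [290.2 216.2] 
[273 274 275 276 277 278 279 280] [206 207 208 209 210 211]
[[225 195 108  61  47  36  29  32  32  36  44  72  98  89  69  70  75  77
   75  79  79  81 107 137 132 105 101 108 125 134 115  76  70  77  78  74
   73  66  63  58]
 [225 208 177 159 130 103  81  72  56  38  42  85 118 104  57  58  94 112
  103  95  87  76  77  82  84  81  78  88 139 153 111  54  50  60  58  59
   58  56  68  75]
 [224 220 216 214 210 206 194 176 140  74  60 102 131 110  53  58 113 138
  130 111  93  75  71  71  78  82  73  78 112 120  85  43  37  39  41  38
   39  42  51  65]
 [224 225 225 225 226 226 223 201 156 120 117 125 136 110  55  70 123 138
  123  94  73  65  66  69  73  76  85  97  95  81  57  36  37  39  39  41
   40  38  38  55]
 [224 224 225 225 225 226 226 219 188 145 133 135 134 109  58  88 131 136
  110  74  68  72  72  69  66  79 102 126 130 109  65  41  37  40  39  37
   38  39  38  53]
 [214 214 223 218 218 224 226 225 218 190 153 136 132 112  68 105 140 140
  118  78  95 110 106  90  67  78 113 136 143 123  75  39  36  37  38  37
   38  37  41  66]
 [219 219 223 210 211 224 220 220 226 219 197 165 139 114  79 115 143 144
  127  94  96 115 116 103  76  77 120 141 143 121  70  42  40  37  36  36
   33  33  39  72]]
```

The knob centre is at column 276.7 and the gripper centre at 276.1, so I need about 2 mm more towards -y plus the bias. I'll shift ty by +3.5 mm and then close.

```bash
python3 -m pendant '[[[0,0.002,0],[0,0,0],0.05],[[0,0.0035,0],[0,0,0],0.045],[[0,0.0035,0],[0,0,0],0.038],[[0,0.0035,0],[0,0,0],0.034],[[0,0.0035,0],[0,0,0],0.030],[[0,0.0035,0],[0,0,0],0.027],[[0,0.0035,0],[0,0,0],0.015],[[0,0.0035,0],[0,0,0],0.015],[[0,0.0035,0],[0,0,0],0.015],[[0,0.0035,0],[0,0,0],0.015]]'
python3 -m pendant '[[[0,0,0],[0,0,0],0.01],[[0,0,0],[0,0,0],0.01],[[0,0,0],[0,0,0],0.01]]'
```

```text
time: 10.88
tool_pos: [470.7, -84.0, 220.9]
tcp_rot: [-3.134, -0.002, -0.202]
contact_force: [9.9, 30.1, 2.8]
grip_width: 23.3
time: 11.13
tool_pos: [470.7, -84.0, 220.9]
tcp_rot: [-3.134, -0.002, -0.202]
contact_force: [8.6, 30.6, 2.9]
grip_width: 23.5
```

Gripped at 23.5 mm. The 30 N towards the stop is more than needed, so I'll ease it while pulling back along tool -x.

```bash
python3 -m pendant '[[[0,-0.001,0],[0,0,0],0.01],[[0,-0.002,0],[0,0,0],0.01],[[-0.001,-0.002,0],[0,0,0],0.01],[[-0.003,-0.002,0],[0,0,0],0.01],[[-0.005,-0.002,0],[0,0,0],0.01],[[-0.007,-0.002,0],[0,0,0],0.01],[[-0.008,-0.002,0],[0,0,0],0.01],[[-0.008,-0.002,0],[0,0,0],0.01]]'
python3 -m pendant '[[[-0.001,0,0],[0,0,0],0.01],[[-0.002,0,0],[0,0,0],0.01],[[-0.003,0,0],[0,0,0],0.01],[[-0.004,0,0],[0,0,0],0.01],[[-0.004,0,0],[0,0,0],0.01]]'
```

```text
time: 11.8
tool_pos: [464.1, -82.0, 221.0]
tcp_rot: [-3.137, -0.007, -0.202]
contact_force: [12.9, 20.3, -4.4]
grip_width: 23.3
time: 12.22
tool_pos: [460.5, -81.3, 221.0]
tcp_rot: [-3.137, -0.008, -0.202]
contact_force: [14.5, 20.8, -6.5]
grip_width: 23.6
```

```bash
python3 -m pendant '[[[-0.001,-0.0005,0],[0,0,0],0.01],[[-0.002,-0.0005,0],[0,0,0],0.01],[[-0.002,-0.0005,0],[0,0,0],0.01],[[-0.002,-0.0005,0],[0,0,0],0.01]]'
python3 -m pendant '[[[-0.0007,0,0],[0,0,0],0.01],[[-0.0015,0,0],[0,0,0],0.01],[[-0.0015,0,0],[0,0,0],0.01],[[-0.0015,0,0],[0,0,0],0.01]]'
```

```text
time: 12.55
tool_pos: [458.9, -80.8, 221.0]
tcp_rot: [-3.137, -0.008, -0.202]
contact_force: [14.7, 18.5, -6.1]
grip_width: 23.5
time: 12.88
tool_pos: [457.8, -80.6, 221.1]
tcp_rot: [-3.137, -0.01, -0.202]
contact_force: [17.0, 18.6, -8.4]
grip_width: 23.6
```

```bash
python3 -m pendant '[[[-0.001,0,0],[0,0,0],0.01],[[-0.0015,0,0],[0,0,0],0.01],[[-0.0015,0,0],[0,0,0],0.01],[[-0.0015,0,0],[0,0,0],0.01]]'
python3 -m pendant '[[[0,0,0],[0,0,0],0.01],[[0,0,0],[0,0,0],0.01]]'
python3 - <<'E'
from h import *
a=[]
for n,b in(("side",(250,150,340,230)),("top",(250,150,340,230))):
    c=capture(n)
    hsv=cv2.cvtColor(c["color"],cv2.COLOR_RGB2HSV)
    m=(((hsv[...,0]<8)|(hsv[...,0]>172))&(hsv[...,1]>120)&(hsv[...,2]>50)).astype(np.uint8); m[:150]=0;m[:,400:]=0
    k,l,s,ce=cv2.connectedComponentsWithStats(m);print(n,s[1:],ce[1:])
    a.append(cv2.resize(c["color"][b[1]:b[3],b[0]:b[2],::-1],(400,356),interpolation=cv2.INTER_CUBIC))
cv2.imwrite("pics/st5.png",np.hstack(a))
c=capture("side");g=cv2.cvtColor(c["color"],cv2.COLOR_RGB2GRAY)
u,v=328,189; m=(g[180:200,318:340]<60).astype(np.uint8);k,l,s,ce=cv2.connectedComponentsWithStats(m);print(s[1:],ce[1:]+[318,180],[onz(c,*(q+[318,180]),76) for q in ce[1:]])
E
```

```text
time: 13.22
tool_pos: [457.3, -80.5, 221.1]
tcp_rot: [-3.137, -0.013, -0.203]
contact_force: [22.4, 18.9, -12.2]
grip_width: 23.1
time: 13.38
tool_pos: [457.3, -80.5, 221.1]
tcp_rot: [-3.137, -0.013, -0.203]
contact_force: [21.2, 19.4, -12.9]
grip_width: 23.5
side [[271 209   8   6  28]] [[274.21428571 211.32142857]]
top [] []
[[ 8  7  5  8 30]] [[327.9        190.53333333]] [array([ 528.00317295, -237.38391133,   76.        ])]
```

View pics/st5.png

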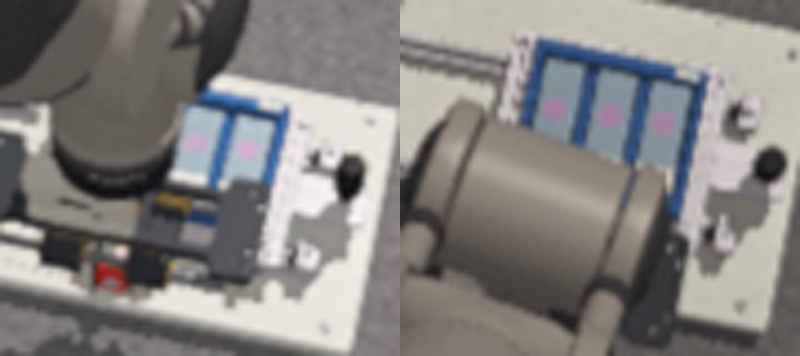

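```bash
python3 - <<'E'
from h import *
import pickle
d=pickle.load(open("d1.pkl","rb"))
for n,c in(("before",d["side"]),("now",capture("side"))):
    g=cv2.cvtColor(c["color"],cv2.COLOR_RGB2GRAY); w=np.clip(90.-g[184:198,322:334],0,None)
    yy,xx=np.mgrid[184:198,322:334]; u,v=(w*xx).sum()/w.sum(),(w*yy).sum()/w.sum(); print(n,u,v,onz(c,u,v,76))
o=get_obs();print(o["time"],o["contact_force"],o["tool_pos"],o["tcp_rot"])
i=R.from_euler("z",-11.6,degrees=True).inv()
tip=lambda p,r:np.array(p)+R.from_euler("xyz",r).apply([0,0,159])
print("pad travel",i.apply(tip(o["tool_pos"],o["tcp_rot"])-tip([470.7,-84,220.9],[-3.134,-.002,-.202])), "force",i.apply(o["contact_force"]))
E
```

```text
before 328.0052986512524 190.12331406551058 [ 529.51123589 -237.74209312   76.        ]
now 327.97750511247443 190.1922290388548 [ 529.25639795 -237.65121526   76.        ]
13.5833 [ 20.62561327  19.33204619 -11.7437756 ] [457.28884061 -80.49252733 221.15951903] [-3.13745603 -0.0126375  -0.20250406]
pad travel [-12.15063131   0.1894079    0.26867476] force [ 16.31709261  23.08454941 -11.7437756 ]
```

```bash
python3 -c "
from plant import close_job
print(close_job())"
```

```text
the job is handed in; nothing more can be done
None
```

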